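Set out the parts of one weldment and load its stud

TASK

Get the next weldment ready on the welding table: lay the blue flat bar, the red tee clip and the copper collar each on the white setting pad that carries its outline, flat, upright and lined up with the outline. When all three are in place, drop the brass stud flange first through the green funnel so that it stands at the bottom of the well. Let go of everything, and leave the spray can and the wire brush where they are.

Things in the scene. Friction and masses are not known exactly. Their poses are not given: they have to be found in the camera images.
- bar: Blue-painted steel flat bar lying flat, 90 (x) x 36 (y) x 14 (z) mm, about 0.35 kg. Origin: centre of its underside. x runs along its length; either way round is the same.
- tee: Red tee-shaped steel clip standing on its base: base plate 70 (x) x 46 (y) x 8 mm thick, with a central upright web 10 mm thick (y), 70 mm long (x), rising to 46 mm above the underside. About 0.4 kg. Origin: centre of its underside. x runs along the web; either way round is the same. Easily gripped by the web from above.
- collar: Copper-coloured round collar, axis upright: outside diameter 54, bore 34, height 26 mm, about 0.28 kg. Origin: centre of its underside, on the axis. Its turn about z does not matter.
- stud: Brass weld stud standing on its flange: flange diameter 28 x 6 mm thick at the bottom, shank diameter 16 mm above it, 48 mm tall in all, about 0.1 kg. Origin: centre of the flange's underside; z up along the shank.
- bar_pad: White setting pad for the bar, fixed to the table, 104 (x) x 50 (y) x 6 mm, flat top with a single long black rectangle 94 x 40 mm drawn on it. Origin: centre of its underside, right below the rectangle's centre; the top is at z = 6 mm. x runs along the rectangle's length, which is where the bar's length goes. Nothing stands up from it.
- tee_pad: White setting pad for the tee clip, fixed, 84 (x) x 60 (y) x 6 mm, flat top with a black rectangle 74 (x) x 50 (y) mm and, inside it, a narrow one 74 x 14 mm along x where the web goes. Origin: centre of its underside, right below the rectangles' centre; the top is at z = 6 mm. Nothing stands up from it.
- collar_pad: White setting pad for the collar, fixed, 70 x 70 x 6 mm, flat top with two concentric black circles, the outer one 61 mm in diameter. Origin: centre of its underside, right below the circles' centre; the top is at z = 6 mm. Nothing stands up from it.
- funnel: Green round funnel on a grey foot, fixed, 70 mm high. Mouth at the top: outside diameter 80 mm, wall 4 mm. The cone narrows to a straight vertical well of 36 mm bore, from 46 mm down to its floor at 6 mm above the table. Origin: centre of the foot's underside, on the axis. A stud at the bottom has its underside at 6 mm and its top inside the cone, below the rim.
- can: Bystander: white and red spray can standing upright, diameter 52, height 150 mm. Origin: centre of its underside. Not to be disturbed.
- brush: Bystander: wire brush lying bristles down, 200 (x, along the handle) x 34 (y) x 31 (z) mm. Origin: under the middle of its length, at table height. Not to be disturbed.

How it is judged:
By the outcome, as a careful person would: the job done as asked, in the order asked, and still so for the second after the job is handed in, with the robot touching nothing.
It also fails if it takes over 106 s, if anything falls off the work surface, if the arm or the gripper's body presses on something with over 40 N, if the wrist force passes 120 N, or if a joint passes its speed limit or range.

ROBOT

A 6-joint arm with a two-finger parallel gripper is mounted at the origin on the work surface. World frame = base frame: x ahead of the robot, y to its left, z up, the work surface at z = 0. Lengths are in m, angles in rad, forces in N, time in s.
With the tool pointing down it reaches from about 0.35 to 0.975 m from the base axis. Payload 4.9 kg.
Tool frame: the origin (TCP) lies at the very end of the fingers, on their centre line; the grasp point (between the pads) lies 19 mm behind it (r.hold_point_z is the distance from the TCP to the grasp point, in m); z points along the fingers, y is the line along which they close (so a half turn about z gives the same grasp; the last joint's range is limited). The gripper opens to 85 mm and grips with 20 to 120 N. Pads are 22 mm wide; open, the fingers measure 114 mm over their backs; the gripper's body (76 mm by 85 mm) begins 54 mm behind the grasp point. The pads swing forward as they close: fully open they stand 13 mm farther back than shut.
Start: joints at [-1.368, 0.053, 1.613, -0, 1.476, -0.119], TCP at [0.198, -0.593, 0.231] pointing down, gripper open.
Joint ranges: [-3.01, 3.01], [-1.01, 2.22], [0.06, 2.58], [-1.02, 4.17], [0.09, 2.62], [-3.14, 3.14]. Speed limits (rad/s): [2.57, 2.57, 3.14, 3.14, 3.14, 3.14].

INTERFACE

Orientations are given as a unit quaternion [w, x, y, z].
In Python, from plant import r gives the robot as it stands.
- The arm moves only by the tool steer_hand, called after ">>>" in YAML: its name, and indented under it one key for each argument. Schema: {"type":"object","properties":{"deltas":{"type":"array","items":{"type":"number"},"minItems":4,"maxItems":32},"finger_gap":{"type":"number"},"grip_n":{"type":"number"},"only":{"type":"string"},"quiet":{"type":"boolean"},"lines":{"type":"string"}},"required":["deltas"],"additionalProperties":false}. deltas is one flat list of numbers that holds 1 to 8 rows one after another, with no inner brackets; each row has 4 numbers: dx, dy, dz in m, then a turn about the tool's z in rad; each row shifts and turns the commanded pose from where the row before left it, along the tool's axes as they then stand; what a row does not reach is not made up. A row lasts 1/8 s, in which the tool goes at most 0.0625 m and 0.188 rad, less where a joint would pass 70% of its speed; a pose out of reach is approached as far as the arm can. finger_gap is the finger opening in m, set as the call begins (left out keeps the last). The fingers move at their own pace and stop on an object; grip_n is the grip in N (left out, the last holds). Time passes only in rows, so rows that do not move let the fingers close. The tool returns the time, the measured TCP pose, the force, the opening and the grip force at its end. only (a regular expression) keeps the lines of the reply that match it, lines (a string "A,B") keeps lines A to B, and quiet returns only ok. Input that does not fit is refused with a message, and nothing moves.
- r.state(): the state, without advancing time (a new reading comes with each control period).
- r.camera(name): name is "scene" or "side" or "wrist"; returns a dict with "color" (480x640x3 uint8, red, green, blue), "K" (3x3 intrinsics, pixels), "eye" and "orientation" of the camera in the world; the wrist camera has in their place "hand_eye" (4x4, takes a point from camera to tool coordinates, whose origin is the TCP and whose axes are the flange's). Camera axes: x right, y down, z forward; pixel columns grow to the right and rows downward; lengths in m; the calibration is good to about 2 mm. A picture is of the moment at which its call begins: read the wrist's pose just before it. There is no depth.
- r.finish_job(): hands the job in; it is judged then, once.
The state is a dict: "time": time; "joint_pos": joint angles; "dq": joint speeds; "effort": joint torques, N m; "tool_pos": TCP position; "ee_rot": TCP orientation; "wrist_force": force on the tool from outside, world axes, zero at the start; "wrist_torque": the same for the moment, N m; "width": finger opening in m; "finger_force": force on a finger pad.
Only numpy, scipy, OpenCV 4.12 (cv2) and the standard library are available. Lean on these libraries where they do the work, as an engineer would, in place of code of your own. Each camera call takes 0.05 s, during which the arm holds its last target. There are 200 camera calls.

## Working session

There is one attempt and no reset: what is moved stays moved. The work goes in short steps, Python scripts to look and compute and a tool call to move; the robot and the scene stay as the last step left them, time stands still between calls to the robot, and variables do not carry over. Pictures are saved under pics/ and viewed, at most 14 in all, crops included, and the job is handed in when it is done.

```bash
ls; mkdir -p pics; python3 - <<'E'
from plant import r
import cv2
s=r.state();print(s)
for n in ["scene","side","wrist"]:
    c=r.camera(n);cv2.imwrite(f"pics/{n}0.png",c["color"][:,:,::-1])
    print(n,{k:v for k,v in c.items() if k!="color"})
E
```

```text
pics
plant.py
{'time': 0.0, 'joint_pos': array([-1.36798404e+00,  5.33343070e-02,  1.61430547e+00, -2.21594023e-05,
        1.47598086e+00, -1.19030787e-01]), 'dq': array([ 0.00063744, -0.00018966,  0.00040167, -0.00117853,  0.00087235,
        0.0029106 ]), 'effort': array([ 2.94909814e-04, -3.93674433e+01, -3.70181072e+01, -9.60674288e-05,
        7.08083229e-03, -6.81679737e-06]), 'tool_pos': array([ 0.19754703, -0.59230189,  0.23007014]), 'ee_rot': array([-1.01263925e-03,  9.87079369e-01,  1.60228868e-01, -5.34835966e-05]), 'wrist_force': array([ 0.08384508,  0.29477589, -0.18684945]), 'wrist_torque': array([ 0.03095844, -0.04214058, -0.01524   ]), 'finger_force': 0.0, 'width': 0.08533099677267487}
scene {'K': array([[601.83010289,   0.        , 320.99118876],
       [  0.        , 601.83010289, 242.07665916],
       [  0.        ,   0.        ,   1.        ]]), 'eye': array([ 1.29889904, -0.80961471,  0.77143872]), 'orientation': array([-0.44314395,  0.81399721,  0.33173494, -0.17602245])}
side {'K': array([[464.67622036,   0.        , 321.8742575 ],
       [  0.        , 464.67622036, 243.98495724],
       [  0.        ,   0.        ,   1.        ]]), 'eye': array([0.44817745, 0.83127633, 1.04652107]), 'orientation': array([ 0.01288168, -0.04884099,  0.94074976, -0.33531853])}
wrist {'K': array([[364.1235801 ,   0.        , 330.78901385],
       [  0.        , 364.1235801 , 241.75635716],
       [  0.        ,   0.        ,   1.        ]]), 'hand_eye': array([[ 8.22325737e-04, -9.63232513e-01, -2.68667917e-01,
         6.92381150e-02],
       [ 9.99999321e-01,  1.01383127e-03, -5.74054650e-04,
        -6.57079297e-04],
       [ 8.25332040e-04, -2.68667262e-01,  9.63232693e-01,
        -1.43166351e-01],
       [ 0.00000000e+00,  0.00000000e+00,  0.00000000e+00,
         1.00000000e+00]])}
```
View pics/scene0.png

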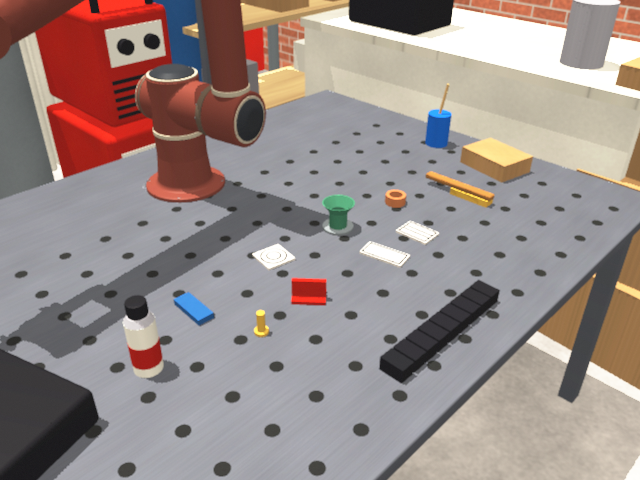

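View pics/side0.png

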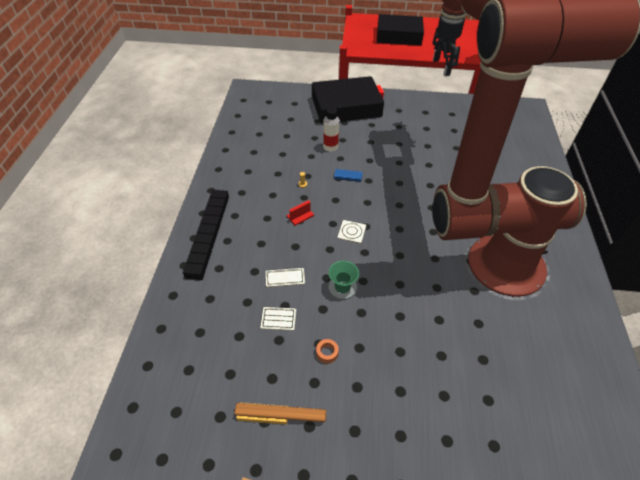

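The scene view shows bar (194,307), tee (309,292), stud (261,323), collar (396,198), collar pad (273,256), bar pad (385,253), tee pad (417,232) and funnel (339,205). In the side view they are at bar (348,175), tee (300,213), stud (303,180), collar (327,350), pads (352,231), (285,277), (279,318) and funnel (344,275). I'll fit silhouettes across the views.

```bash
cat > vis.py <<'E'
import numpy as np, cv2
from scipy.optimize import minimize
from scipy.spatial.transform import Rotation as R
from plant import r
def rot(q): return R.from_quat([q[1],q[2],q[3],q[0]]).as_matrix()
def box(x,y,z0,z1): return np.array([[a*x/2,b*y/2,c] for a in(-1,1) for b in(-1,1) for c in(z0,z1)])
def cyl(d0,d1,z0,z1):
    t=np.linspace(0,2*np.pi,48,endpoint=False)
    return np.vstack([np.c_[d/2*np.cos(t),d/2*np.sin(t),0*t+z] for d,z in((d0,z0),(d1,z1))])
M=1e-3
# parts, hue range, (rough scene pixel, rough z), symmetric?
OBJ=dict(bar=([box(90,36,0,14)],(98,118)),tee=([box(70,46,0,8),box(70,10,0,46)],(-6,6)),
 collar=([cyl(54,54,0,26)],(6,16)),stud=([cyl(28,28,0,6),cyl(16,16,0,48)],(16,32)),
 bar_pad=([box(104,50,0,6)],None),tee_pad=([box(84,60,0,6)],None),collar_pad=([box(70,70,0,6)],None),
 funnel=([cyl(80,80,69,70),cyl(44,80,46,70)],(55,90)))
OBJ={k:([p*M for p in v[0]],v[1]) for k,v in OBJ.items()}
PAD=('bar_pad','tee_pad','collar_pad')
class View: pass
def view(name,save=None):
    s=r.state(); c=r.camera(name); v=View(); v.name=name; v.img=c["color"]; v.K=c["K"]
    if name=="wrist":
        T=np.eye(4);T[:3,:3]=rot(s["ee_rot"]);T[:3,3]=s["tool_pos"];T=T@c["hand_eye"]; v.R=T[:3,:3];v.t=T[:3,3]
    else: v.R=rot(c["orientation"]);v.t=np.array(c["eye"])
    if save: cv2.imwrite(save,v.img[:,:,::-1])
    return v
def proj(v,P):
    c=(P-v.t)@v.R; return c[:,:2]/c[:,2:]*[v.K[0,0],v.K[1,1]]+v.K[:2,2]
def back(v,px,z):
    d=v.R@np.array([(px[0]-v.K[0,2])/v.K[0,0],(px[1]-v.K[1,2])/v.K[1,1],1]); return v.t+d*(z-v.t[2])/d[2]
def place(name,p): # p=x,y,z,yaw
    Rz=R.from_euler('z',p[3]).as_matrix(); return [q@Rz.T+np.array(p[:3]) for q in OBJ[name][0]]
S=4
def setup(v,name,p,m):
    pts=np.vstack([proj(v,q) for q in place(name,p)])
    lo=np.floor(pts.min(0)-m).astype(int);hi=np.ceil(pts.max(0)+m).astype(int)
    if v.name=="wrist" and (lo.min()<-m or hi[0]>640+m or hi[1]>480+m): return None
    lo=np.maximum(lo,0);hi=np.minimum(hi,[640,480])
    if (hi-lo).min()<8: return None
    im=v.img[lo[1]:hi[1],lo[0]:hi[0]]
    im=cv2.resize(im,None,fx=S,fy=S,interpolation=cv2.INTER_CUBIC)
    h=cv2.cvtColor(im,cv2.COLOR_RGB2HSV).astype(int); hr=OBJ[name][1]
    if hr is None: mk=(h[...,2]>150)&(h[...,1]<60)
    else:
        H=h[...,0].copy(); H[H>150]-=180; mk=(H>=hr[0])&(H<=hr[1])&(h[...,1]>110)&(h[...,2]>40)
    cs,_=cv2.findContours(mk.astype(np.uint8),cv2.RETR_EXTERNAL,cv2.CHAIN_APPROX_NONE)
    if not cs: return None
    c=max(cs,key=cv2.contourArea)
    if name not in('tee','stud','funnel'): c=cv2.convexHull(c)
    out=np.zeros(mk.shape,np.uint8); cv2.fillPoly(out,[c],1); return out,lo
def render(v,name,p,shape,lo):
    o=np.zeros(shape,np.uint8)
    for q in place(name,p):
        u=(proj(v,q)-lo+.5)*S-.5
        cv2.fillConvexPoly(o,np.round(cv2.convexHull(u.astype(np.float32))*16).astype(np.int32),1,cv2.LINE_8,4)
    return o
def fit(name,views,p0,m=14,free=True,yaw=True):
    vs=[(v,)+s for v in views if (s:=setup(v,name,p0,m))]
    yaw=yaw and name not in('collar','stud','funnel')
    idx=[0,1]+([2] if free else [])+([3] if yaw else [])
    def full(x): p=np.array(p0,float); p[idx]=x; return p
    def ious(p): return [float((a&o).sum()/max(1,(a|o).sum())) for v,a,lo in vs for o in [render(v,name,p,a.shape,lo)]]
    f=lambda x:-np.mean(ious(full(x)))
    best=None
    for dy in ([0] if not yaw else [0,.5,-.5,1,-1,1.57] if m>10 else [0]):
        x0=np.array(full(np.array(p0)[idx]))
        x0[3]+=dy; x0=x0[idx]
        st=np.array([.006,.006,.006,.15])[idx]
        sim=np.vstack([x0]+[x0+np.eye(len(x0))[i]*st[i] for i in range(len(x0))])
        o=minimize(f,x0,method='Nelder-Mead',options=dict(initial_simplex=sim,xatol=1e-5,fatol=1e-5,maxiter=300))
        if best is None or o.fun<best.fun: best=o
    p=full(best.x); return p,[(v.name[:2],round(i,3)) for (v,_,_),i in zip(vs,ious(p))]
E
cat > look0.py <<'E'
import json
from vis import *
V=[view(n) for n in("scene","side")]
PX=dict(bar=((194,307),(348,175)),tee=((309,292),(300,213)),collar=((396,198),(327,350)),stud=((261,323),(303,180)),bar_pad=((385,253),(285,277)),
 tee_pad=((417,232),(279,318)),collar_pad=((273,256),(352,231)),funnel=((339,208),(344,275)))
P={}
for n,(a,b) in PX.items():
    zc=max(q[:,2].max() for q in OBJ[n][0])/2
    A,B=back(V[0],a,zc),back(V[1],b,zc); p0=[*((A+B)/2)[:2],0,0.]
    p,i=fit(n,V,p0); print(n,"views differ mm",np.round((A-B)[:2]*1e3),"fit",np.round(p,4),i)
    P[n]=list(p)
json.dump(P,open("P.json","w"))
E
time python3 look0.py
```

```text
bar views differ mm [2. 3.] fit [ 4.698e-01 -3.136e-01 -3.000e-04 -5.320e-02] [('sc', 0.938), ('si', 0.935)]
tee views differ mm [ 13. -17.] fit [ 0.6041 -0.1222  0.      0.7418] [('sc', 0.964), ('si', 0.964)]
collar views differ mm [5. 1.] fit [ 0.4799  0.3203 -0.0021  0.    ] [('sc', 0.909), ('si', 0.934)]
stud views differ mm [ 8. -5.] fit [ 0.6138 -0.2603  0.      0.    ] [('sc', 0.9), ('si', 0.871)]
bar_pad views differ mm [3. 2.] fit [0.6114 0.1217 0.0184 0.1969] [('sc', 0.152), ('si', 0.987)]
tee_pad views differ mm [ 4. -1.] fit [0.6098 0.247  0.0153 0.0477] [('sc', 0.142), ('si', 0.979)]
collar_pad views differ mm [3. 1.] fit [ 0.4428 -0.0711  0.0071 -0.1798] [('sc', 0.173), ('si', 0.962)]
funnel views differ mm [-14.  39.] fit [ 0.4552  0.1267 -0.0067  0.    ] [('sc', 0.679), ('si', 0.804)]
real	0m7.670s
user	0m4.969s
sys	0m0.394s
```

View pics/wrist0.png

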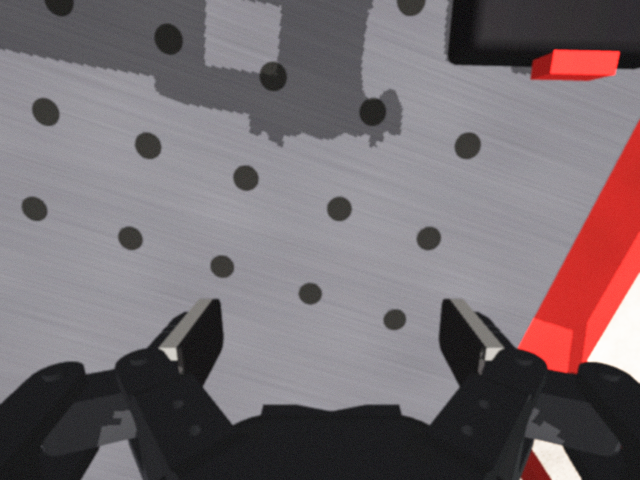

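The wrist view shows bare table, with the fingers at columns 200 and 460. I'll fix the white mask, locate the can and compute the first move.

```bash
sed -i 's/h\[...,2\]>150/h[...,2]>(195 if v.name=="scene" else 170)/' vis.py
cat >> vis.py <<'E'
def theta(s=None): s=s or r.state(); X=rot(s["ee_rot"])[:,0]; return np.arctan2(X[1],X[0])
def to(x,y,z,th=None):
    s=r.state(); Q=rot(s["ee_rot"]); d=Q.T@(np.array([x,y,z])-s["tool_pos"]); t=0 if th is None else theta(s)-th
    t=(t+np.pi/2)%np.pi-np.pi/2
    print("tool-axes d mm",np.round(d*1e3,1),"turn",round(t,3),"| tcp",np.round(s["tool_pos"],4),"th",round(theta(s),3),"tilt",np.round(Q[:2,2],4),"F",np.round(s["wrist_force"],1),"t",round(s["time"],2))
E
python3 look0.py; python3 - <<'E'
from vis import *
V=[view("scene"),view("side")]
print("can top/bot",back(V[0],(136,302),.15),back(V[0],(146,368),0),back(V[1],(331,148),0))
to(.470,-.314,.2,-.053)
E
```

```text
bar views differ mm [2. 3.] fit [ 4.699e-01 -3.138e-01 -1.000e-04 -5.580e-02] [('sc', 0.936), ('si', 0.935)]
tee views differ mm [ 13. -17.] fit [ 6.039e-01 -1.225e-01  1.000e-04  7.339e-01] [('sc', 0.959), ('si', 0.969)]
collar views differ mm [5. 1.] fit [ 0.4799  0.3203 -0.0021  0.    ] [('sc', 0.909), ('si', 0.932)]
stud views differ mm [ 8. -5.] fit [ 6.132e-01 -2.601e-01  2.000e-04  0.000e+00] [('sc', 0.868), ('si', 0.895)]
bar_pad views differ mm [3. 2.] fit [0.615  0.1097 0.001  0.2073] [('sc', 0.969), ('si', 0.965)]
tee_pad views differ mm [ 4. -1.] fit [6.124e-01 2.386e-01 6.000e-04 4.670e-02] [('sc', 0.973), ('si', 0.974)]
collar_pad views differ mm [3. 1.] fit [ 4.436e-01 -7.560e-02  1.200e-03  1.407e+00] [('sc', 0.971), ('si', 0.953)]
funnel views differ mm [-14.  39.] fit [ 0.4548  0.1265 -0.0068  0.    ] [('sc', 0.679), ('si', 0.804)]
can top/bot [ 0.54747926 -0.46282293  0.15      ] [ 0.54225248 -0.46675839  0.        ] [ 0.53697994 -0.45362297  0.        ]
tool-axes d mm [ 346.6 -178.4   31.2] turn 0.375 | tcp [ 0.1977 -0.5928  0.2312] th 0.322 tilt [-0.      0.0002] F [-0.7  0.9  0.4] t 0.45
```

>>> steer_hand:
  deltas: [0.05,-0.0255,0,0,0.05,-0.0255,0,0,0.05,-0.0255,0,0,0.05,-0.0255,0,0,0.05,-0.0255,0,0,0.05,-0.0255,0.01,0,0.047,-0.0255,0.021,0,0,0,0,0.1875]
  finger_gap: 0.06

```text
time: 1.45
tool_pos: [0.4715, -0.3103, 0.1981]
ee_rot: [-0.002, 0.998, 0.067, -0.001]
wrist_force: [-0.8, -1.1, -0.4]
width: 0.0599
finger_force: 0.0
```

>>> steer_hand:
  deltas: [0,0,0.04,0.1875,0,0,0.03,0,0,0,0,0]

```text
time: 1.82
tool_pos: [0.4688, -0.3123, 0.1273]
ee_rot: [-0.002, 1.0, -0.026, -0.002]
wrist_force: [-0.4, 0.2, 0.3]
width: 0.0598
finger_force: 0.0
```

```bash
python3 - <<'E'
from vis import *
import json
P=json.load(open("P.json")); V=[view("scene"),view("side"),view("wrist","pics/w1.png")]
p0=P["bar"]; p0[2]=0
for vs in (V,V[2:]):
    print(fit("bar",vs,p0,m=20,free=False))
p=fit("bar",V[2:],p0,m=20,free=False)[0]; to(p[0],p[1],.003,p[3])
E
```

```text
(array([ 0.46930251, -0.3121486 ,  0.        , -0.05846431]), [('sc', 0.934), ('si', 0.901), ('wr', 0.881)])
(array([ 0.46822232, -0.31022606,  0.        , -0.0509263 ]), [('wr', 0.983)])
tool-axes d mm [ -3.5  -4.4 129.1] turn -0.002 | tcp [ 0.4712 -0.3146  0.1321] th -0.053 tilt [ 0.002  -0.0018] F [-0.9  0.4 -0.1] t 1.98
```

View pics/w1.png

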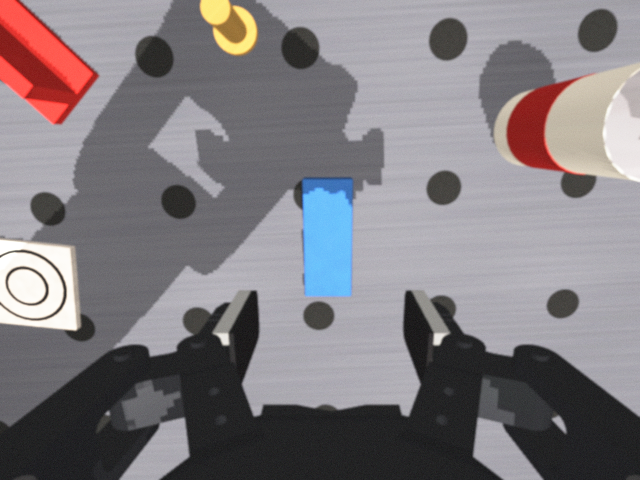

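The wrist view shows the bar at (328,240) between the fingers, the collar pad at the left (28,285), and the can well clear at the right. The pose readings differ by a few mm, so I'll check noise before descending.

>>> steer_hand:
  deltas: [0,0,0,0,0,0,0,0]

```text
time: 2.22
tool_pos: [0.4709, -0.3144, 0.1317]
ee_rot: [0.001, 1.0, -0.027, 0.001]
wrist_force: [-0.5, 1.4, -0.6]
width: 0.0601
finger_force: 0.0
```

```bash
python3 - <<'E'
from vis import *
for k in range(4):
    v=view("wrist"); p,i=fit("bar",[v],[.469,-.311,0,-.053],m=8,free=False); s=r.state(); print(np.round(p,4),i,np.round(s["tool_pos"],4),np.round(s["joint_pos"],4))
to(.4690,-.3118,.003,-.053)
E
```

```text
[ 0.4681 -0.31    0.     -0.049 ] [('wr', 0.981)] [ 0.4708 -0.3142  0.1313] [-0.72   -0.0052  1.8436 -0.      1.3015  0.9041]
[ 0.4684 -0.3101  0.     -0.0506] [('wr', 0.982)] [ 0.4707 -0.3141  0.1311] [-0.72   -0.005   1.8439  0.      1.3015  0.904 ]
[ 0.4681 -0.3101  0.     -0.0506] [('wr', 0.983)] [ 0.4706 -0.314   0.1308] [-0.72   -0.0048  1.8442 -0.      1.3015  0.9041]
[ 0.4682 -0.3101  0.     -0.0516] [('wr', 0.981)] [ 0.4705 -0.3139  0.1306] [-0.7199 -0.0046  1.8443  0.      1.3014  0.9041]
tool-axes d mm [ -1.6  -2.  127.6] turn -0.0 | tcp [ 0.4705 -0.3139  0.1306] th -0.053 tilt [ 0.0003 -0.0003] F [ 0.4 -0.3  0.1] t 2.42
```

>>> steer_hand:
  deltas: [-0.002,-0.002,0.05,0,0,0,0.05,0,0,0,0.015,0,0,0,0.01,0,0,0,0,0,0,0,0,0]

```text
time: 3.18
tool_pos: [0.4698, -0.3128, 0.0073]
ee_rot: [0.001, 1.0, -0.027, 0.001]
wrist_force: [0.4, 0.0, 0.2]
width: 0.0601
finger_force: 0.0
```

>>> steer_hand:
  deltas: [0,0,0,0,0,0,0,0,0,0,0,0,0,0,0,0]
  finger_gap: 0.02
  grip_n: 60

```text
time: 3.68
tool_pos: [0.4694, -0.3125, 0.0069]
ee_rot: [0.001, 1.0, -0.027, 0.001]
wrist_force: [-0.9, 1.3, 5.2]
width: 0.034
finger_force: 60.6
```

>>> steer_hand:
  deltas: [0,0,-0.05,0,0,0,-0.06,0,0,0,0,0]

```text
time: 4.05
tool_pos: [0.4715, -0.3143, 0.1214]
ee_rot: [0.004, 1.0, -0.027, 0.004]
wrist_force: [0.4, -0.4, -3.1]
width: 0.0334
finger_force: 61.7
```

>>> steer_hand:
  deltas: [0.0155,-0.0535,0,0,0.0155,-0.0535,0,0,0.0155,-0.0535,0,0,0.0155,-0.0535,0,0,0.0155,-0.0535,0,0,0.0155,-0.0535,0,0,0.0155,-0.0535,0,0,0.0155,-0.0535,0,0]

```text
time: 5.05
tool_pos: [0.6138, 0.1108, 0.1124]
ee_rot: [0.0, 1.0, -0.027, -0.002]
wrist_force: [1.3, -0.3, -2.8]
width: 0.0337
finger_force: 61.7
```

>>> steer_hand:
  deltas: [0,0,0,-0.13,0,0,0,-0.13,0,0,0,0,0,0,0,0]

```text
time: 5.55
tool_pos: [0.6142, 0.1089, 0.1138]
ee_rot: [-0.0, 0.995, 0.102, -0.001]
wrist_force: [-0.5, 0.1, -4.1]
width: 0.0335
finger_force: 61.9
```

```bash
python3 - <<'E'
from vis import *
import json
P=json.load(open("P.json")); V=[view("scene"),view("side"),view("wrist","pics/w2.png")]
to(*P["bar_pad"][:2],.1,P["bar_pad"][3]); s=r.state()
print(s["width"],s["finger_force"])
for n in("bar_pad","tee_pad"):
  p0=P[n]; p0[2]=0
  print(n,fit(n,V[2:],p0,m=12,free=False))
p0=[*s["tool_pos"],theta(s)]; p0[2]-=.004
print(fit("bar",V[2:],p0,m=10,free=False)); print(fit("bar",V[:2],p0,m=10,free=True))
E
```

```text
tool-axes d mm [ 0.4 -0.8 14.9] turn -0.002 | tcp [0.6148 0.1088 0.1149] th 0.206 tilt [-0.0006 -0.    ] F [ 0.7 -0.4 -3.3] t 5.7
0.033916716474498385 61.88669800758362
bar_pad (array([ 0.657874  ,  0.15633477,  0.        , -1.36075281]), [('wr', 0.413)])
tee_pad (array([0.61136545, 0.24652429, 0.        , 0.03287665]), [('wr', 0.737)])
(array([0.61439074, 0.10956148, 0.11088699, 0.21093856]), [('wr', 0.953)])
(array([0.61454904, 0.10622556, 0.10608144, 0.2516611 ]), [('sc', 0.445), ('si', 0.341)])
```

View pics/w2.png

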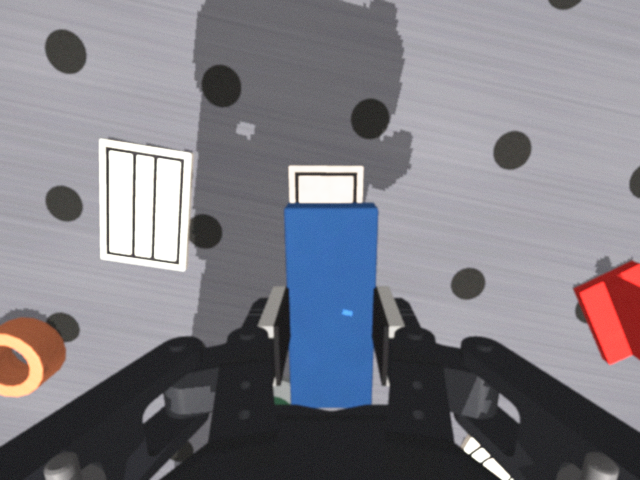

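The view shows the held bar's far end at (286..377,205), the bar pad's far edge at v=166 (u 290–364), and the tee pad at (145,205). Next I'll go lower and compare them at close range.

>>> steer_hand:
  deltas: [0,0,0.05,0,0,0,0.03,0,0,0,0,0,0,0,0,0]

```text
time: 6.2
tool_pos: [0.6163, 0.1091, 0.0369]
ee_rot: [0.0, 0.995, 0.103, 0.001]
wrist_force: [0.2, 0.5, -2.3]
width: 0.0335
finger_force: 61.9
```

```bash
python3 - <<'E'
from vis import *
v=view("wrist","pics/w3.png"); s=r.state(); to(.615,.1097,.013,.207); print(s["width"])
p0=[*s["tool_pos"],theta(s)]; p0[2]-=.007
p,i=fit("bar",[v],p0,m=8,free=False); print(p,i)
E
```

```text
tool-axes d mm [-1.8 -1.  24.7] turn -0.001 | tcp [0.6169 0.1091 0.0377] th 0.206 tilt [0.004  0.0002] F [ 0.1 -0.5 -3.8] t 6.25
0.033739141202498074
[0.61550568 0.10986842 0.03072471 0.20815406] [('wr', 0.983)]
```

View pics/w3.png

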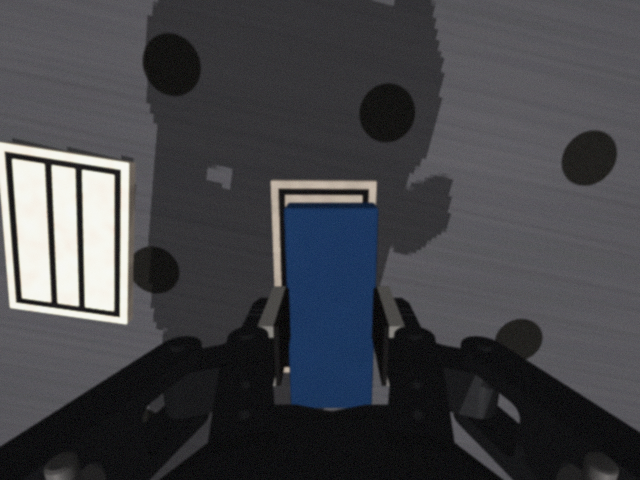

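```bash
python3 - <<'E'
from vis import *
v=view("wrist"); s=r.state(); z=.006
g=cv2.cvtColor(v.img,cv2.COLOR_RGB2GRAY)
print("row 230",g[230,264:290]); print("col 325",g[172:206,325]); print("row183",g[184,266:282],g[184,368:384])
A=back(v,(271.5,181),z);B=back(v,(377.5,181),z)
L=back(v,(279,285),z); 
print("width",np.linalg.norm(A-B),"yaw",np.arctan2(*(A-L)[[1,0]]), np.arctan2(*(B-A)[[1,0]])+np.pi/2)
e=(A+B)/2; d=np.array([np.cos(.207),np.sin(.207)]); print("pad c",e[:2]-.052*d)
p0=[*s["tool_pos"],theta(s)]; p0[2]-=.007
p,i=fit("bar",[v],p0,m=8,free=False); print("bar",p,i); to(.615,.1097,.013,.207)
D=e[:2]-.052*d-p[:2]; t=theta(s); print("bar->pad tool x,y mm",1e3*(D@[np.cos(t),np.sin(t)]),1e3*(D@[np.sin(t),-np.cos(t)]))
E
```

```text
row 230 [ 50  57  53  51  54  49  54  72 113 163 183 184 183 182 174 138  80  33
  19  22  28  42  52  49  47  46]
col 325 [ 51  48  52  54  53  57  51  50  66  91 133 166 181 183 185 189 189 172
 119  53  25  14  21  61 120 160 172 174 176 163 116  65  34  27]
row183 [ 48  47  56  63 103 148 180 184 184 184 179 182 184 181 181 181] [181 185 180 184 184 180 176 154 105  63  53  48  57  52  46  55]
width 0.050562414940233356 yaw 0.2368572527711499 0.20729579309173007
pad c [0.61465457 0.11259996]
bar [0.6160291  0.10989666 0.03095039 0.20727514] [('wr', 0.984)]
tool-axes d mm [-2.  -1.  24.9] turn -0.0 | tcp [0.617  0.1092 0.038 ] th 0.207 tilt [0.0044 0.0003] F [ 0.  -0.1 -3. ] t 6.3
bar->pad tool x,y mm -0.7908639099624045 -2.9277438074169813
```

>>> steer_hand:
  deltas: [-0.001,-0.0023,0.01,0,0,0,0.01,0,0,0,0,0,0,0,0,0,0,0,0,0]

```text
time: 6.92
tool_pos: [0.614, 0.1112, 0.0156]
ee_rot: [0.0, 0.995, 0.103, 0.0]
wrist_force: [0.7, 0.8, -3.2]
width: 0.034
finger_force: 61.9
```

```bash
python3 - <<'E'
from vis import *
v=view("wrist","pics/w4.png"); s=r.state()
cv2.imwrite("pics/w4c.png",cv2.resize(v.img[150:420,230:430,::-1],None,fx=2.2,fy=2.2)); to(.615,.1097,.013,.207)
p0=[*s["tool_pos"],theta(s)]; p0[2]-=.007
p,i=fit("bar",[v],p0,m=8,free=False); print("bar",p,i)
E
```

```text
tool-axes d mm [0.7 1.6 2.7] turn -0.0 | tcp [0.614  0.1111 0.0157] th 0.207 tilt [0.0007 0.    ] F [-0.4 -0.2 -2.7] t 6.97
bar [0.61271532 0.11194649 0.00870052 0.20814009] [('wr', 0.988)]
```

View pics/w4c.png

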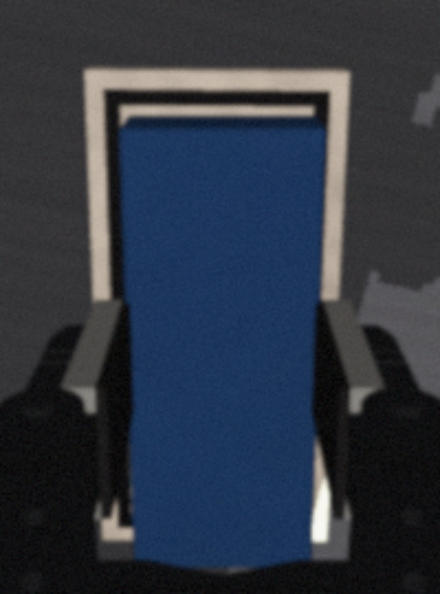

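The close-up shows the bar end 48 px inside the pad's far edge (9 mm, should be 7). Laterally it sits about 0.7 mm to the right. I'll correct, lower and release.

>>> steer_hand:
  deltas: [0.0013,-0.0006,0,0,0,0,0,0,0,0,0,0,0,0,0.003,0,0,0,0,0,0,0,0,0]

```text
time: 7.72
tool_pos: [0.6152, 0.112, 0.013]
ee_rot: [0.0, 0.995, 0.103, 0.0]
wrist_force: [-2.8, -1.5, 3.5]
width: 0.0339
finger_force: 62.6
```

>>> steer_hand:
  deltas: [0,0,0,0,0,0,0,0,0,0,-0.05,0,0,0,-0.06,0,0,0,0,0,0,0,0,0]
  finger_gap: 0.06

```text
time: 8.48
tool_pos: [0.6148, 0.112, 0.1223]
ee_rot: [0.0, 0.995, 0.103, 0.0]
wrist_force: [-0.3, 0.1, 0.3]
width: 0.0604
finger_force: 0.0
```

```bash
python3 - <<'E'
from vis import *
import json
V=[view("scene"),view("side"),view("wrist","pics/w5.png")]; v=V[2]
P=json.load(open("P.json"));p0=P["bar_pad"];p0[2]=.006
print("bar",fit("bar",[v],p0,m=12,free=False)); p0[2]=0;print("pad",fit("bar_pad",[v],p0,m=12,free=False))
cv2.imwrite("pics/w5c.png",cv2.resize(v.img[130:350,230:430,::-1],None,fx=2.5,fy=2.5)); to(.604,-.1225,.12,.734)
E
```

```text
bar (array([0.61467607, 0.1129427 , 0.006     , 0.20753095]), [('wr', 0.971)])
pad (array([0.61409241, 0.11357613, 0.        , 0.19823409]), [('wr', 0.89)])
tool-axes d mm [-5.730e+01  2.275e+02 -1.000e-01] turn -0.527 | tcp [0.6134 0.1119 0.1199] th 0.207 tilt [-0.0039 -0.0002] F [ 0.9  0.2 -0.8] t 8.62
```

View pics/w5c.png

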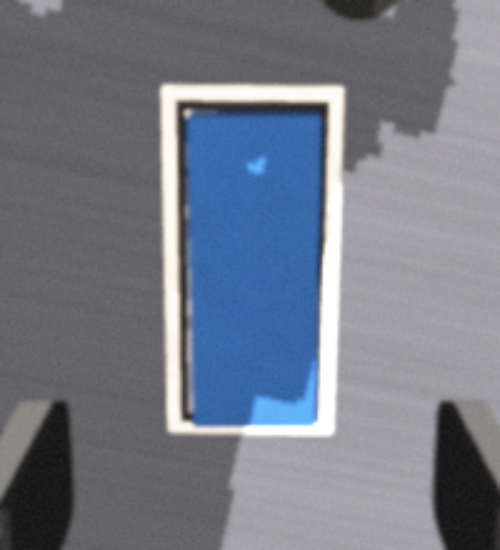

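The bar lies within its outline to about 0.7 mm, flat. On to the tee.

>>> steer_hand:
  deltas: [-0.0115,0.0455,0,0,-0.0115,0.0455,0,0,-0.0115,0.0455,0,0,-0.0115,0.0455,0,0,-0.0115,0.0455,0,0,0,0,0,-0.176,0,0,0,-0.176,0,0,0,-0.176]
  finger_gap: 0.04

```text
time: 9.62
tool_pos: [0.6042, -0.1225, 0.1202]
ee_rot: [-0.001, 0.932, 0.362, -0.001]
wrist_force: [0.2, 0.4, 0.5]
width: 0.0398
finger_force: 0.0
```

>>> steer_hand:
  deltas: [0,0,0,0,0,0,0,0,0,0,0,0]

```text
time: 10.0
tool_pos: [0.6051, -0.1224, 0.1219]
ee_rot: [-0.0, 0.933, 0.359, -0.0]
wrist_force: [-0.1, -0.8, -0.8]
width: 0.04
finger_force: 0.0
```

```bash
python3 - <<'E'
from vis import *
import json
P=json.load(open("P.json")); V=[view("scene"),view("side"),view("wrist","pics/w6.png")]
p0=P["tee"]; p0[2]=0
p,i=fit("tee",V[2:],p0,m=12,free=False);print(p,i)
to(.604,-.1220,.016,p[3]);to(p[0],p[1],.016,p[3])
E
```

```text
[ 0.60215082 -0.11856944  0.          0.72314015] [('wr', 0.988)]
tool-axes d mm [ -0.6  -1.1 106.3] turn 0.011 | tcp [ 0.6052 -0.1224  0.1223] th 0.734 tilt [-0. -0.] F [ 0.4 -0.  -0.1] t 10.15
tool-axes d mm [  0.3  -4.9 106.3] turn 0.011 | tcp [ 0.6052 -0.1224  0.1223] th 0.734 tilt [-0. -0.] F [ 0.4 -0.  -0.1] t 10.15
```

>>> steer_hand:
  deltas: [0,-0.0018,0.05,0.011,0,0,0.035,0,0,0,0.019,0,0,0,0,0,0,0,0,0]

```text
time: 10.78
tool_pos: [0.6054, -0.1216, 0.0201]
ee_rot: [0.001, 0.935, 0.354, 0.001]
wrist_force: [0.4, -0.4, 0.2]
width: 0.0401
finger_force: 0.0
```

>>> steer_hand:
  deltas: [0,0,0,0,0,0,0,0,0,0,0,0,0,0,0,0,0,0,0,0]
  finger_gap: 0.002
  grip_n: 60

```text
time: 11.4
tool_pos: [0.6051, -0.1214, 0.02]
ee_rot: [0.001, 0.935, 0.354, 0.001]
wrist_force: [-1.0, 0.8, 6.4]
width: 0.0088
finger_force: 61.2
```

>>> steer_hand:
  deltas: [0,0,-0.05,0,0,0,-0.06,0,0,0,0,0]

```text
time: 11.78
tool_pos: [0.6078, -0.1224, 0.1349]
ee_rot: [0.004, 0.935, 0.354, 0.005]
wrist_force: [-0.1, -0.8, -2.8]
width: 0.009
finger_force: 60.1
```

```bash
python3 - <<'E'
from vis import *
import json
v=view("wrist");s=r.state(); print(s["width"],s["finger_force"])
to(.612,.2394,.12,.047)
p0=[*s["tool_pos"],theta(s)]; p0[2]-=.018
p,i=fit("tee",[v],p0,m=12,free=False);D=p[:2]-s["tool_pos"][:2];t=theta(s);print(p,i,"off tool x",D@[np.cos(t),np.sin(t)],"y",D@[np.sin(t),-np.cos(t)],"dyaw",p[3]-t)
E
```

```text
0.008779831364554694 60.04853367805481
tool-axes d mm [ 244.  -266.3   10.3] turn 0.677 | tcp [ 0.6055 -0.1217  0.1309] th 0.724 tilt [ 0.0049 -0.0018] F [ 0.5 -0.7 -3.9] t 11.82
[ 0.6298218  -0.10267033  0.11290282  0.71972317] [('wr', 0.705)] off tool x 0.03083384334828773 y 0.0018750437281749872 dyaw -0.004114787767393158
```

>>> steer_hand:
  deltas: [0.0407,-0.0444,0,0,0.0407,-0.0444,0,0,0.0407,-0.0444,0,0,0.0407,-0.0444,0,0,0.0407,-0.0444,0,0,0.0407,-0.0444,0,0,0,0,0,0.17,0,0,0,0.17]

```text
time: 12.82
tool_pos: [0.608, 0.2407, 0.1239]
ee_rot: [0.0, 0.982, 0.189, -0.003]
wrist_force: [0.8, -0.3, -3.0]
width: 0.0088
finger_force: 60.1
```

>>> steer_hand:
  deltas: [0,0,0.03,0.17,0,0,0.03,0.167,0,0,0,0,0,0,0,0,0,0,0,0,0,0,0,0]

```text
time: 13.58
tool_pos: [0.6115, 0.2404, 0.0698]
ee_rot: [-0.0, 1.0, 0.024, 0.001]
wrist_force: [0.4, -0.4, -3.4]
width: 0.0089
finger_force: 60.0
```

```bash
python3 - <<'E'
from vis import *
v=view("wrist","pics/w7.png");s=r.state(); print(s["width"],s["finger_force"])
to(.612,.2397,.026,.047)
E
```

```text
0.008925723649505718 60.032243728637695
tool-axes d mm [ 0.6  0.7 43.6] turn 0.0 | tcp [0.6113 0.2404 0.0696] th 0.047 tilt [0.0019 0.0005] F [-0.1 -0.4 -3.1] t 13.62
```

View pics/w7.png

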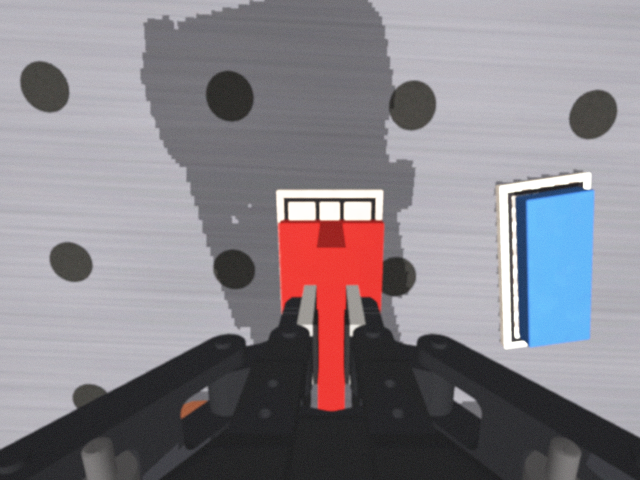

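The pad's far edge is at v=191 (u 277–383) and the tee base's far edge at v=222 (u 281–383), nearly aligned laterally. I'll go lower and recheck numerically.

>>> steer_hand:
  deltas: [0,-0.0004,0.03,0,0,0,0.008,0,0,0,0,0,0,0,0,0,0,0,0,0,0,0,0,0]

```text
time: 14.38
tool_pos: [0.611, 0.2407, 0.0311]
ee_rot: [-0.0, 1.0, 0.023, 0.001]
wrist_force: [-0.4, 0.0, -3.3]
width: 0.009
finger_force: 60.0
```

```bash
python3 - <<'E'
from vis import *
v=view("wrist","pics/w8.png");s=r.state()
to(.612,.2397,.026,.047)
cv2.imwrite("pics/w8c.png",cv2.resize(v.img[150:350,230:430,::-1],None,fx=2.8,fy=2.8,interpolation=cv2.INTER_CUBIC))
E
```

```text
tool-axes d mm [1.  1.  4.9] turn -0.0 | tcp [0.6109 0.2407 0.0309] th 0.047 tilt [0.0009 0.0002] F [-0.1 -0.4 -3.3] t 14.43
```

View pics/w8c.png

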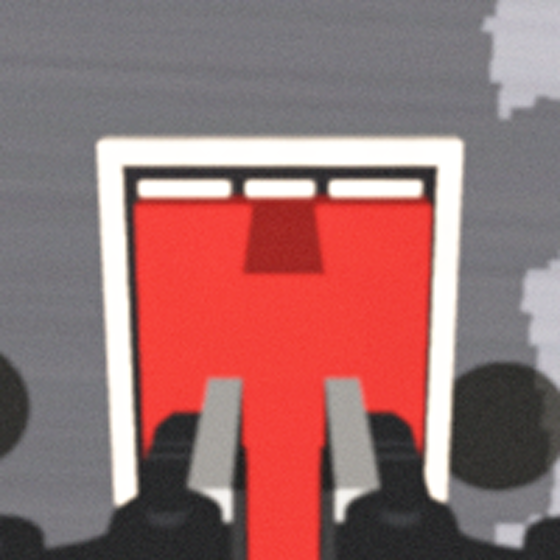

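Tee is about 0.3 mm right and its far end is 9 mm from the pad edge after parallax (should be 7). I'll correct and recheck near contact.

>>> steer_hand:
  deltas: [0.0016,-0.0003,0.004,0,0,0,0,0,0,0,0,0,0,0,0,0,0,0,0,0]

```text
time: 15.05
tool_pos: [0.612, 0.2409, 0.0262]
ee_rot: [0.0, 1.0, 0.023, -0.0]
wrist_force: [-0.1, 0.2, -2.2]
width: 0.0091
finger_force: 60.1
```

```bash
python3 - <<'E'
from vis import *
v=view("wrist");s=r.state()
to(.612,.2397,.026,.047)
g=v.img.astype(int)
for c in(285,340,375): print(c,[tuple(x) for x in g[196:226:1,c,:2]])
for rr in (212,228): print(rr,"L",g[rr,262:284].tolist()[::1][:22])if 0 else print(rr,g[rr,262:286,0],g[rr,262:286,1],g[rr,376:400,0],g[rr,376:400,1],sep="\n")
E
```

```text
tool-axes d mm [-0.1  1.3  0.2] turn -0.0 | tcp [0.612  0.241  0.0262] th 0.047 tilt [-0.0003 -0.    ] F [ 0.2  0.2 -2.8] t 15.1
285 [(np.int64(119), np.int64(119)), (np.int64(120), np.int64(117)), (np.int64(119), np.int64(121)), (np.int64(118), np.int64(115)), (np.int64(118), np.int64(117)), (np.int64(135), np.int64(130)), (np.int64(171), np.int64(161)), (np.int64(210), np.int64(198)), (np.int64(247), np.int64(239)), (np.int64(255), np.int64(254)), (np.int64(255), np.int64(255)), (np.int64(255), np.int64(254)), (np.int64(255), np.int64(254)), (np.int64(255), np.int64(254)), (np.int64(255), np.int64(255)), (np.int64(255), np.int64(255)), (np.int64(247), np.int64(238)), (np.int64(153), np.int64(140)), (np.int64(69), np.int64(64)), (np.int64(46), np.int64(42)), (np.int64(54), np.int64(52)), (np.int64(66), np.int64(57)), (np.int64(133), np.int64(92)), (np.int64(199), np.int64(135)), (np.int64(202), np.int64(113)), (np.int64(179), np.int64(63)), (n
[... 2123 characters left out ...]
47]
[131 201 254 255 255 255 254 255 255 253 246 237 235 236 238 235 239 237
 238 238 238 238 238 238]
[243 242 242 244 244 246 247 248 248 251 248 250 255 255 255 255 255 255
 255 255 252 190 128 118]
[234 233 234 235 236 238 238 240 240 243 241 242 251 255 255 255 255 255
 255 255 245 182 125 117]
228
[119 146 223 255 255 255 255 255 255 255 246 157  72  47  58 121 201 242
 247 247 246 247 247 247]
[118 141 212 253 255 255 254 254 255 255 238 143  66  45  46  57  58  68
  70  65  64  65  66  69]
[244 244 243 243 242 244 240 220 158  79  76 185 255 255 255 255 255 255
 255 253 209 146 122 125]
[ 64  63  62  63  60  66  61  57  54  47  70 173 252 255 255 254 254 255
 255 248 200 144 123 123]
```

>>> steer_hand:
  deltas: [0.001,-0.0002,0,0,0,0,0,0,0,0,0.0007,0,0,0,0,0,0,0,0,0]

```text
time: 15.72
tool_pos: [0.6133, 0.2413, 0.0261]
ee_rot: [-0.0, 1.0, 0.023, 0.0]
wrist_force: [-2.4, -0.1, 0.8]
width: 0.0087
finger_force: 60.6
```

>>> steer_hand:
  deltas: [0,0,0,0,0,0,0,0,0,0,-0.05,0,0,0,-0.06,0,0,0,0,0,0,0,0,0,0,0,0,0]
  finger_gap: 0.035

```text
time: 16.6
tool_pos: [0.612, 0.2409, 0.1335]
ee_rot: [0.0, 1.0, 0.023, -0.002]
wrist_force: [0.1, -0.7, -0.2]
width: 0.0351
finger_force: 0.0
```

```bash
python3 - <<'E'
from vis import *
v=view("wrist","pics/w9.png")
for dz in(0,):
  a=fit("tee",[v],[.612,.24,.006,.047],m=10,free=False); b=fit("tee_pad",[v],[.612,.24,0,.047],m=10,free=False); print(a,b)
cv2.imwrite("pics/w9c.png",cv2.resize(v.img[130:350,230:430,::-1],None,fx=2.5,fy=2.5)); to(.480,.321,.12,-.1)
E
```

```text
(array([0.61254284, 0.24234982, 0.006     , 0.04826215]), [('wr', 0.949)]) (array([0.61129726, 0.24200347, 0.        , 0.04850044]), [('wr', 0.956)])
tool-axes d mm [-128.   -86.2   13.7] turn 0.147 | tcp [0.612  0.2409 0.1333] th 0.047 tilt [-0.0035 -0.0009] F [-0.4 -0.6 -0.2] t 16.65
```

View pics/w9c.png

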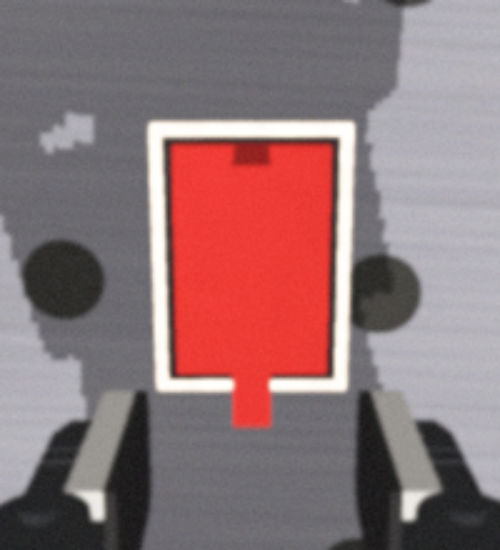

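Tee is centred in its outline. Next, the collar.

>>> steer_hand:
  deltas: [-0.043,-0.029,0,0,-0.043,-0.029,0,0,-0.0428,-0.0285,0.01,0,0,0,0,0,0,0,0,0,0,0,0,0]
  finger_gap: 0.08

```text
time: 17.4
tool_pos: [0.4816, 0.321, 0.1257]
ee_rot: [0.0, 1.0, 0.023, 0.0]
wrist_force: [0.5, 0.9, -0.2]
width: 0.0797
finger_force: 0.0
```

```bash
python3 - <<'E'
from vis import *
v=view("wrist")
a,i=fit("collar",[v],[.48,.321,0,0],m=14,free=False);print(a,i)
to(.4796,.3215,.008);to(*a[:2],.008)
E
```

```text
[0.47866192 0.3241443  0.         0.        ] [('wr', 0.968)]
tool-axes d mm [ -2.   -0.6 117.8] turn 0.0 | tcp [0.4816 0.321  0.1258] th 0.045 tilt [0.0004 0.    ] F [0.3 0.  0.7] t 17.45
tool-axes d mm [ -2.8  -3.3 117.8] turn 0.0 | tcp [0.4816 0.321  0.1258] th 0.045 tilt [0.0004 0.    ] F [0.3 0.  0.7] t 17.45
```

>>> steer_hand:
  deltas: [-0.0018,-0.0008,0.05,0,0,0,0.05,0,0,0,0.02,0,0,0,0,0,0,0,0,0,0,0,0,0]

```text
time: 18.2
tool_pos: [0.4804, 0.3232, 0.0081]
ee_rot: [-0.001, 1.0, 0.023, 0.002]
wrist_force: [0.5, -0.4, 0.2]
width: 0.08
finger_force: 0.0
```

>>> steer_hand:
  deltas: [0,0,0,0,0,0,0,0,0,0,0,0,0,0,0,0,0,0,0,0]
  finger_gap: 0.04
  grip_n: 60

```text
time: 18.82
tool_pos: [0.4795, 0.3229, 0.007]
ee_rot: [-0.001, 1.0, 0.023, 0.001]
wrist_force: [-1.0, -0.0, 6.0]
width: 0.0513
finger_force: 64.7
```

>>> steer_hand:
  deltas: [0,0,-0.05,0,0,0,-0.06,0,0,0,-0.01,0,0,0,0,0,0,0,0,0]

```text
time: 19.45
tool_pos: [0.4766, 0.3213, 0.1222]
ee_rot: [0.001, 1.0, 0.023, -0.003]
wrist_force: [-0.8, 0.0, -4.5]
width: 0.0512
finger_force: 65.1
```

```bash
python3 - <<'E'
from vis import *
v=view("wrist","pics/w10.png");s=r.state(); print(s["width"],s["finger_force"])
p0=[*s["tool_pos"],0]; p0[2]-=.006
p,i=fit("collar",[v],p0,m=10,free=False);print(p,i)
to(.4432,-.0745,.12)
E
```

```text
0.05069340443907742 65.11728900717571
[0.4770186  0.32226406 0.116162   0.        ] [('wr', 0.946)]
tool-axes d mm [-51.9 393.8   3.4] turn 0.0 | tcp [0.4767 0.3213 0.1222] th 0.047 tilt [-0.0052 -0.0026] F [ 0.7  0.5 -4.2] t 19.5
```

>>> steer_hand:
  deltas: [-0.0074,0.0562,0,0,-0.0074,0.0562,0,0,-0.0074,0.0562,0,0,-0.0074,0.0562,0,0,-0.0074,0.0562,0,0,-0.0074,0.0562,0,0,-0.0074,0.0562,0,0,0,0,0,0]

```text
time: 20.5
tool_pos: [0.4439, -0.076, 0.124]
ee_rot: [-0.0, 1.0, 0.02, -0.001]
wrist_force: [-0.4, 0.8, -3.2]
width: 0.0511
finger_force: 65.6
```

>>> steer_hand:
  deltas: [0,0,0.05,0,0,0,0.025,0,0,0,0,0,0,0,0,0,0,0,0,0,0,0,0,0]

```text
time: 21.25
tool_pos: [0.4462, -0.0733, 0.0519]
ee_rot: [0.0, 1.0, 0.024, 0.001]
wrist_force: [-0.2, 0.8, -3.9]
width: 0.0509
finger_force: 65.5
```

```bash
python3 - <<'E'
from vis import *
v=view("wrist","pics/w11.png");s=r.state(); print(s["width"],s["finger_force"])
p0=[*s["tool_pos"],0]; p0[2]-=.007
p,i=fit("collar",[v],p0,m=10,free=False);print(p,i)
to(.443,-.0743,.013)
cv2.imwrite("pics/w11c.png",cv2.resize(v.img[120:380,210:450,::-1],None,fx=2.3,fy=2.3))
E
```

```text
0.05143490770540603 65.53523557959124
[ 0.44607796 -0.07226082  0.04461285  0.        ] [('wr', 0.914)]
tool-axes d mm [-3.1  0.9 38.6] turn 0.0 | tcp [ 0.446  -0.0732  0.0516] th 0.047 tilt [ 0.0018 -0.0006] F [ 1.3  0.2 -3.9] t 21.3
```

View pics/w11c.png

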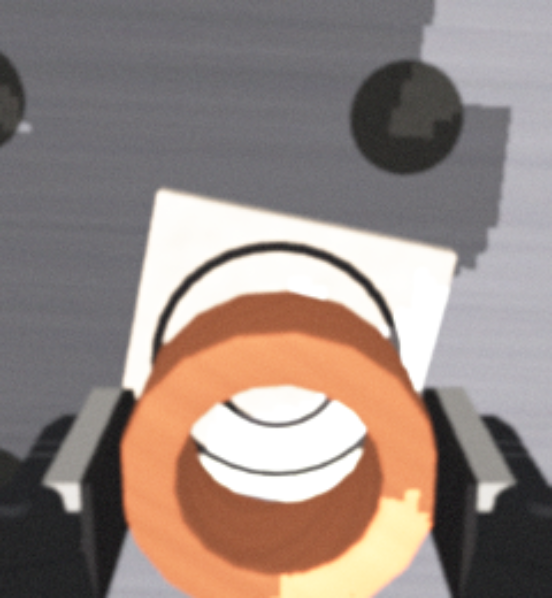

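The collar is held, with the outer circle visible beyond it (arc top at crop (280,243)) and through the bore. I'll lower and compare.

>>> steer_hand:
  deltas: [-0.002,0.0004,0.03,0,0,0,0.005,0,0,0,0,0,0,0,0,0,0,0,0,0,0,0,0,0]

```text
time: 22.05
tool_pos: [0.4437, -0.0737, 0.0162]
ee_rot: [0.0, 1.0, 0.023, 0.0]
wrist_force: [0.1, 0.3, -3.2]
width: 0.0509
finger_force: 65.5
```

```bash
python3 - <<'E'
from vis import *
v=view("wrist","pics/w12.png");s=r.state()
p0=[*s["tool_pos"],0]; p0[2]-=.007
p,i=fit("collar",[v],p0,m=10,free=False);print(p,i)
to(.443,-.0743,.013)
g=cv2.cvtColor(v.img,cv2.COLOR_RGB2GRAY)
# overlay: expected outer circle & collar bottom edge for centre at p, on pad top
im=cv2.resize(v.img[150:390,210:450,::-1],None,fx=2.4,fy=2.4,interpolation=cv2.INTER_CUBIC)
def draw(c,d,z,col):
    q=proj(v,cyl(d,d,0,0)[:48]*M+np.array([*c,z])); q=((q-[210,150]+.5)*2.4-.5); cv2.polylines(im,[np.round(q*8).astype(np.int32)],True,col,1,cv2.LINE_AA,3)
draw(p[:2],61,.006,(255,0,255)); draw(p[:2],54,p[2],(255,255,0)); draw(p[:2],54,p[2]+.026,(0,255,0))
cv2.imwrite("pics/w12c.png",im)
E
```

```text
[ 0.44351042 -0.07282481  0.00901867  0.        ] [('wr', 0.907)]
tool-axes d mm [-0.6  0.6  3. ] turn 0.0 | tcp [ 0.4436 -0.0737  0.016 ] th 0.047 tilt [ 0.0007 -0.0002] F [-0.8 -0.  -2.9] t 22.1
```

View pics/w12c.png

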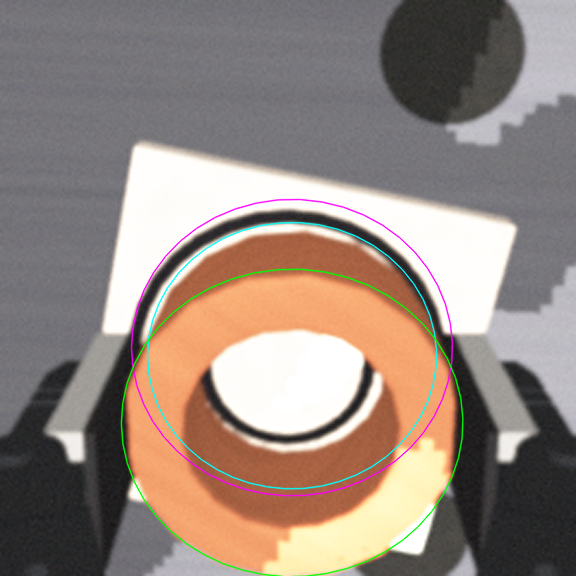

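Collar is about 0.6 mm too far in x and 0.3 mm off in y, and both sources agree. I'll correct, lower and release.

>>> steer_hand:
  deltas: [-0.0005,0.0003,0,0,0,0,0,0,0,0,0,0,0,0,0.0032,0,0,0,0,0,0,0,0,0]

```text
time: 22.85
tool_pos: [0.4432, -0.0741, 0.013]
ee_rot: [0.0, 1.0, 0.023, 0.0]
wrist_force: [-2.6, -1.0, 3.3]
width: 0.0509
finger_force: 66.4
```

>>> steer_hand:
  deltas: [0,0,0,0,0,0,0,0,0,0,0,0,0,0,-0.05,0,0,0,-0.06,0,0,0,0,0,0,0,0,0,0,0,0,0]
  finger_gap: 0.08

```text
time: 23.85
tool_pos: [0.4416, -0.0735, 0.1205]
ee_rot: [-0.001, 1.0, 0.023, -0.002]
wrist_force: [-0.3, 0.8, -0.1]
width: 0.0804
finger_force: 0.0
```

```bash
python3 - <<'E'
from vis import *
v=view("wrist","pics/w13.png")
a=fit("collar",[v],[.443,-.0743,.006,0],m=10,free=False); b=fit("collar_pad",[v],[.443,-.0743,0,-.165],m=10,free=False); print(a,b)
cv2.imwrite("pics/w13c.png",cv2.resize(v.img[130:350,230:430,::-1],None,fx=2.5,fy=2.5)); to(.613,-.259,.16)
E
```

```text
(array([ 0.44334552, -0.07268158,  0.006     ,  0.        ]), [('wr', 0.771)]) (array([ 0.44690067, -0.08025257,  0.        , -0.00910883]), [('wr', 0.698)])
tool-axes d mm [162.4 193.3 -40.4] turn 0.0 | tcp [ 0.4416 -0.0735  0.1204] th 0.047 tilt [-0.0034  0.0012] F [-0.4  0.1 -1.5] t 23.9
```

View pics/w13c.png

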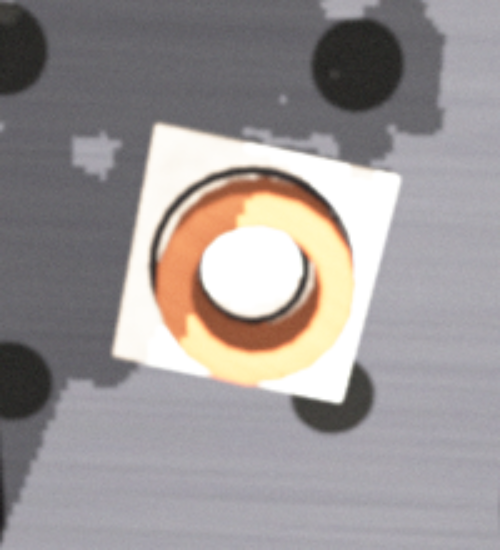

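The collar sits flat, concentric with the circles to within about 1 mm (outer circle spans crop u 152–352, collar centred). Now the stud.

>>> steer_hand:
  deltas: [0.0325,0.0387,-0.02,0,0.0325,0.0387,0,0,0.0325,0.0387,0,0,0.0325,0.0387,0,0,0.0325,0.0387,0,0,0,0,0,0,0,0,0,0,0,0,0,0]
  finger_gap: 0.045

```text
time: 24.9
tool_pos: [0.6133, -0.2585, 0.142]
ee_rot: [-0.0, 1.0, 0.024, -0.0]
wrist_force: [0.8, -0.2, 0.2]
width: 0.0448
finger_force: 0.0
```

```bash
python3 - <<'E'
from vis import *
V=[view("scene"),view("side"),view("wrist","pics/w14.png")]; v=V[2]
print("stud",fit("stud",[v],[.613,-.259,0,0],m=12,free=False),fit("stud",V[:2],[.613,-.259,0,0],m=8,free=False))
print("collar fixed",fit("collar",V[:2],[.443,-.074,.006,0],m=8,free=True)); print("pad", .4436,-.0756)
print("bar fixed",fit("bar",V[:2],[.615,.11,.006,.207],m=8,free=True)); print("pad .615 .1097 .2073")
print("tee fixed",fit("tee",V[:2],[.612,.24,.006,.047],m=8,free=True)); print("pad .6124 .2386 .0467")
to(.613,-.2588,.033)
E
```

```text
stud (array([ 0.62199302, -0.25678771,  0.        ,  0.        ]), [('wr', 0.359)]) (array([ 0.61385446, -0.26042308,  0.        ,  0.        ]), [('sc', 0.888), ('si', 0.871)])
collar fixed (array([ 0.44458512, -0.07607849,  0.0059893 ,  0.        ]), [('sc', 0.368), ('si', 0.863)])
pad 0.4436 -0.0756
bar fixed (array([0.61633395, 0.1093536 , 0.00529403, 0.18521014]), [('sc', 0.94), ('si', 0.891)])
pad .615 .1097 .2073
tee fixed (array([0.61389856, 0.23856475, 0.00518397, 0.04851229]), [('sc', 0.959), ('si', 0.954)])
pad .6124 .2386 .0467
tool-axes d mm [-8.000e-01 -1.000e-01  1.098e+02] turn 0.0 | tcp [ 0.6138 -0.2588  0.1428] th 0.047 tilt [ 0.0003 -0.0001] F [ 0.1 -0.3  0.4] t 25.05
```

```bash
python3 - <<'E'
from vis import *
v=view("wrist"); h=cv2.cvtColor(v.img,cv2.COLOR_RGB2HSV).astype(int)
mk=((h[...,0]>=14)&(h[...,0]<=34)&(h[...,1]>80)&(h[...,2]>60)).astype(np.uint8)
n,l,st,c=cv2.connectedComponentsWithStats(mk)
for i in range(1,n):
    if st[i,4]>30: print(st[i],c[i],h[l==i].mean(0))
s=r.state();
for q in([0,0,0],[0,0,.006],[0,0,.048]): print(q,proj(v,np.array([[.613,-.2588,0]])+q))
print(v.img[150:320:8,332].tolist())
E
```

```text
[313 214  33  28 486] [328.05967078 226.22633745] [ 22.46707819 137.00823045 225.12139918]
[124 414   7  12  52] [126.88461538 419.44230769] [ 19.78846154 100.42307692 255.        ]
[0, 0, 0] [[332.09860801 229.88197148]]
[0, 0, 0.006] [[332.12151851 231.67841426]]
[0, 0, 0.048] [[332.31179562 246.59828959]]
[[112, 114, 119], [113, 113, 116], [107, 107, 112], [113, 110, 119], [178, 174, 184], [177, 177, 187], [176, 175, 181], [177, 175, 183], [191, 151, 98], [252, 228, 121], [188, 144, 71], [255, 255, 232], [255, 255, 231], [255, 255, 229], [174, 175, 180], [187, 184, 192], [182, 177, 188], [185, 182, 191], [182, 181, 190], [188, 185, 191], [188, 185, 193], [187, 183, 189]]
```

Flange blob sits 3 px left of the predicted spot, matching the known wrist bias, so the fixed-camera position stands. Grasping the stud.

>>> steer_hand:
  deltas: [-0.0004,-0.0002,0.05,0,0,0,0.05,0,0,0,0.02,0,0,0,0,0,0,0,0,0,0,0,0,0]

```text
time: 25.85
tool_pos: [0.6155, -0.2603, 0.0253]
ee_rot: [0.001, 1.0, 0.023, 0.002]
wrist_force: [-0.8, -0.1, -0.2]
width: 0.0448
finger_force: 0.0
```

>>> steer_hand:
  deltas: [0,0,0,0,0,0,0,0,0,0,0,0,0,0,0,0]
  finger_gap: 0.005
  grip_n: 50

```text
time: 26.35
tool_pos: [0.6143, -0.2596, 0.0234]
ee_rot: [0.0, 1.0, 0.023, 0.001]
wrist_force: [-0.8, 1.3, 5.6]
width: 0.0145
finger_force: 48.9
```

>>> steer_hand:
  deltas: [0,0,-0.06,0,0,0,-0.06,0,0,0,-0.02,0,0,0,0,0,0,0,0,0]

```text
time: 26.98
tool_pos: [0.6121, -0.2586, 0.1588]
ee_rot: [-0.001, 1.0, 0.023, -0.002]
wrist_force: [-0.6, 0.8, -1.7]
width: 0.0145
finger_force: 49.0
```

```bash
python3 - <<'E'
from vis import *
s=r.state(); print(s["width"],s["finger_force"]); to(.455,.127,.17)
E
```

```text
0.014546642590285715 48.97876560688019
tool-axes d mm [-139.  -392.5   -9.5] turn 0.0 | tcp [ 0.6121 -0.2586  0.1588] th 0.047 tilt [-0.0047  0.0026] F [-0.6  0.8 -1.7] t 26.98
```

>>> steer_hand:
  deltas: [-0.0236,-0.049,0,0,-0.0236,-0.049,0,0,-0.0236,-0.049,0,0,-0.0236,-0.049,0,0,-0.0236,-0.049,0,0,-0.0236,-0.049,0,0,-0.0236,-0.049,0,0,-0.0236,-0.049,0,0]

```text
time: 27.98
tool_pos: [0.4042, 0.1244, 0.1594]
ee_rot: [0.0, 1.0, 0.023, -0.002]
wrist_force: [0.9, 0.1, -2.5]
width: 0.0142
finger_force: 49.1
```

>>> steer_hand:
  deltas: [0,0,0,0,0,0,0,0,0,0,0,0,0,0,0,0]

```text
time: 28.48
tool_pos: [0.4072, 0.1224, 0.1621]
ee_rot: [0.0, 1.0, 0.022, -0.0]
wrist_force: [0.9, 0.9, -0.6]
width: 0.0142
finger_force: 49.2
```

```bash
cat > fun.py <<'E'
from vis import *
def funnel(v):
    h=cv2.cvtColor(v.img,cv2.COLOR_RGB2HSV).astype(int)
    mk=((h[...,0]>=50)&(h[...,0]<=95)&(h[...,1]>70)&(h[...,2]>25)).astype(np.uint8)
    n,l,st,c=cv2.connectedComponentsWithStats(mk); i=1+np.argmax(st[1:,4])
    cs,_=cv2.findContours((l==i).astype(np.uint8),cv2.RETR_EXTERNAL,cv2.CHAIN_APPROX_NONE)
    hull=cv2.convexHull(max(cs,key=cv2.contourArea))[:,0].astype(float); print(v.name,"blob",st[i],end=" ")
    return hull
def rim(v):
    q=np.array([back(v,p,.07)[:2] for p in funnel(v)])
    A=np.c_[2*q,np.ones(len(q))]; x=np.linalg.lstsq(A,(q**2).sum(1),rcond=None)[0]; R=np.sqrt(x[2]+x[:2]@x[:2])
    e=np.linalg.norm(q-x[:2],axis=1)-R; print("rim c",x[:2].round(4),"R",R.round(4),"rms",e.std().round(4)); return x[:2]
E
python3 - <<'E'
from fun import *
for n in("wrist","scene","side"): rim(view(n))
s=r.state(); to(.455,.127,.16); print(s["finger_force"])
E
```

```text
wrist blob [  266   109   122   125 10626] rim c [0.455  0.1284] R 0.0392 rms 0.0003
scene blob [322 195  33  34 719] rim c [0.4875 0.0895] R 0.069 rms 0.0095
side blob [329 261  30  32 665] rim c [0.4555 0.1368] R 0.0442 rms 0.0052
tool-axes d mm [48.  -2.   2.4] turn 0.0 | tcp [0.4071 0.1228 0.1624] th 0.046 tilt [-0.0002 -0.    ] F [ 0.4  0.5 -2. ] t 28.62
49.19441878795624
```

>>> steer_hand:
  deltas: [0.0245,-0.001,0.015,0,0.024,-0.001,0.025,0,0,0,0,0,0,0,0,0,0,0,0,0,0,0,0,0]

```text
time: 29.38
tool_pos: [0.4553, 0.1276, 0.1234]
ee_rot: [-0.0, 1.0, 0.023, 0.001]
wrist_force: [0.7, 0.5, -0.7]
width: 0.0145
finger_force: 49.2
```

```bash
python3 - <<'E'
from fun import *
v=view("wrist","pics/w15.png"); s=r.state(); rim(v); to(.4555,.127,.112)
h=cv2.cvtColor(v.img,cv2.COLOR_RGB2HSV).astype(int)
mk=((h[...,0]>=14)&(h[...,0]<=34)&(h[...,1]>80)&(h[...,2]>60)).astype(np.uint8)
n,l,st,c=cv2.connectedComponentsWithStats(mk)
for i in range(1,n):
    if st[i,4]>60: print(st[i],c[i])
q=place("stud",[*(s["tool_pos"]-[0,0,.0228]),0]); u=proj(v,q[0]); print("expect flange bbox",u.min(0),u.max(0))
E
```

```text
wrist blob [ 264  199  137  106 8355] rim c [0.4548 0.1283] R 0.0391 rms 0.0002
tool-axes d mm [ 0.2  0.7 11.3] turn 0.0 | tcp [0.4553 0.1277 0.1233] th 0.047 tilt [0.0015 0.0002] F [ 0.  -0.6 -1.3] t 29.43
[ 584  241   56   72 1322] [612.12481089 278.9387292 ]
[ 303  262   56  100 3891] [330.67540478 310.6538165 ]
expect flange bbox [303.48378758 259.25913197] [362.45280368 318.00476668]
```

Rim centre repeats at both heights (R 39 mm, so the 70 mm rim height holds), and the stud is within 1 mm of the axis. Descending.

>>> steer_hand:
  deltas: [0.0006,0.0006,0.02,0,0,0,0.02,0,0,0,0.01,0,0,0,0,0,0,0,0,0,0,0,0,0]

```text
time: 30.18
tool_pos: [0.4565, 0.1271, 0.0734]
ee_rot: [-0.0, 1.0, 0.023, 0.001]
wrist_force: [-0.5, -0.5, -1.4]
width: 0.0144
finger_force: 49.2
```

>>> steer_hand:
  deltas: [0,0,0.01,0,0,0,0,0,0,0,0,0,0,0,0,0]

```text
time: 30.68
tool_pos: [0.4559, 0.1271, 0.0625]
ee_rot: [-0.0, 1.0, 0.023, 0.0]
wrist_force: [-0.5, 0.1, -1.7]
width: 0.0141
finger_force: 49.2
```

>>> steer_hand:
  deltas: [0,0,0,0,0,0,0,0,0,0,0,0,0,0,-0.01,0,0,0,-0.02,0,0,0,-0.05,0,0,0,-0.02,0,0,0,0,0]
  finger_gap: 0.023

```text
time: 31.68
tool_pos: [0.4574, 0.1272, 0.1654]
ee_rot: [-0.0, 1.0, 0.023, 0.003]
wrist_force: [0.2, 0.2, -0.5]
width: 0.0233
finger_force: 0.0
```

>>> steer_hand:
  deltas: [-0.05,0,0,0,0,0,0,0,0,0,0,0,0,0,0,0]

```text
time: 32.17
tool_pos: [0.4065, 0.1247, 0.1625]
ee_rot: [0.0, 1.0, 0.023, 0.0]
wrist_force: [-0.2, 0.2, -0.0]
width: 0.0229
finger_force: 0.0
```

```bash
python3 - <<'E'
from fun import *
v=view("wrist","pics/w16.png"); s=r.state(); print(s["width"],s["finger_force"],s["wrist_force"],s["tool_pos"]); rim(v)
h=cv2.cvtColor(v.img,cv2.COLOR_RGB2HSV).astype(int)
mk=((h[...,0]>=14)&(h[...,0]<=34)&(h[...,1]>80)&(h[...,2]>60)).astype(np.uint8)
n,l,st,c=cv2.connectedComponentsWithStats(mk)
for i in range(1,n):
    if st[i,4]>20: print(st[i],c[i])
for z in(.006,.054): 
    u=proj(v,np.array([.455,.1284,0])+cyl(28 if z<.03 else 16,28 if z<.03 else 16,0,0)*M+[0,0,z]); print(z,u.min(0),u.max(0))
b=((h[...,2]>240)&(h[...,1]<60)).astype(np.uint8)[120:260,230:420]
n,l,st,c=cv2.connectedComponentsWithStats(b)
for i in range(1,n):
    if st[i,4]>20: print("bright",st[i,:]+[230,120,0,0,0],c[i]+[230,120])
E
```

```text
0.023389423848676937 0.0 [-1.02640787 -0.84341015 -0.05378093] [0.40655445 0.12468292 0.16253243]
wrist blob [  270   108   122   126 10639] rim c [0.4551 0.1283] R 0.0392 rms 0.0003
[ 312  150   36   37 1020] [330.11078431 167.59019608]
[ 561  163   71   68 1577] [600.44895371 195.27076728]
0.006 [313.0985958  148.49552909] [347.72691213 183.78201076]
0.054 [318.57109212 159.22999342] [342.04976338 183.0680014 ]
```

>>> steer_hand:
  deltas: [0,0,-0.03,0,0,0,0,0,0,0,0,0,0,0,0,0,0,0,0,0]

```text
time: 32.85
tool_pos: [0.4054, 0.1246, 0.1915]
ee_rot: [0.0, 1.0, 0.023, -0.001]
wrist_force: [0.1, 0.1, -1.0]
width: 0.0232
finger_force: 0.0
```

```bash
python3 -c "
from plant import r
print(r.finish_job())"
```

```text
the job is handed in; nothing more can be done
None
```

I handed the job in at about 33 s, with no verdict returned: the bar, tee and collar lie on their pads within about 1–1.5 mm by my measurements, the stud then went flange first into the funnel well, and everything is released with the can and brush not touched.

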